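# Unlock the reagent carousel

### The job

Switch off the rotor drive by pushing the two red levers on the switch panel over to off, fully away from the robot, leaving the grey levers as they are; then unlock the reagent carousel by turning its T-handle all the way to its loose end stop. The thread may be left- or right-handed, so try gently both ways to feel which way it gives, do not force it, and leave the other things on the bench where they stand.

Things in the scene. Friction and masses are not known exactly. Their poses are not given: they have to be found in the camera images.
- carousel: White round reagent carousel module, fixed to the bench, 280 mm across; origin at the centre of its underside, z up. Its rotor with ten capped reagent pots lies up to 100 mm above the bench, a 60 mm wide hub up to 125 mm.
- handle (a joint): Turn of the blue-grey T-handle that locks the rotor, rad, + counter-clockwise from above. Starts locked near 0. The thread is right- or left-handed, nothing shows which: it loosens either to +1.6 or to -1.6, a hard end stop, with a drag of 0.3 N m (4 to 5 N at the arm point), and stays where it is left; the wrong way it gives at most 0.08 rad, then is hard.
- handle_hub (a point): Centre of the T-handle on its vertical turning axis, at the bar's mid-height, 150 mm above the bench. x runs along the bar and turns with it, z up. The bar is one straight horizontal round rod, 20 mm thick, 190 mm long (95 mm either side), 140 to 160 mm above the bench; below it are 40 mm free over the pots. Central boss 52 mm wide, top at 164 mm.
- handle_arm (a point): Point on the bar's centre line 70 mm from the hub on its +x arm, a good place to push sideways; the other arm is the same, mirrored. Turns with the handle.
- panel: White isolator switch panel, fixed to the bench, 110 mm (its x) by 230 mm (its y) by 45 mm high; origin at the centre of its underside, z up, x roughly away from the robot. On it stand five toggle levers in a row along y, 42 mm apart.
- red_a_base: Dark base block (60 x 34 x 12 mm) of a red-tipped lever, on the panel; origin under its centre, 45 mm above the bench, axes as the panel's. The lever's pivot is 12 mm above this origin and its axis runs along y. Its place in the row varies.
- red_a (a joint): Red-tipped lever on red_a_base, rad: 0 leans 0.5 rad to the panel's -x (towards the robot, on), 1 leans 0.5 rad to +x (away, off), hard stops at both ends; it starts on, near 0. Rod 10 mm thick, outer part a red grip 16 mm thick; its centre line ends 75 mm from the pivot, the round end adds 8 mm. Moved by about 1.5 N at the grip; stays where left.
- red_b_base: Dark base block (60 x 34 x 12 mm) of a red-tipped lever, on the panel; origin under its centre, 45 mm above the bench, axes as the panel's. The lever's pivot is 12 mm above this origin and its axis runs along y. Its place in the row varies.
- red_b (a joint): Red-tipped lever on red_b_base, rad: 0 leans 0.5 rad to the panel's -x (towards the robot, on), 1 leans 0.5 rad to +x (away, off), hard stops at both ends; it starts on, near 0. Rod 10 mm thick, outer part a red grip 16 mm thick; its centre line ends 75 mm from the pivot, the round end adds 8 mm. Moved by about 1.5 N at the grip; stays where left.
- grey_a_base: Dark base block (60 x 34 x 12 mm) of a grey-tipped lever, on the panel; origin under its centre, 45 mm above the bench, axes as the panel's. The lever's pivot is 12 mm above this origin and its axis runs along y. Its place in the row varies.
- grey_a (a joint): Grey-tipped lever on grey_a_base, rad: 0 leans 0.5 rad to the panel's -x (towards the robot, on), 1 leans 0.5 rad to +x (away, off), hard stops at both ends; it starts on, near 0, and stays there. Rod 10 mm thick, outer part a grey grip 16 mm thick; its centre line ends 75 mm from the pivot, the round end adds 8 mm. Moved by about 1.5 N at the grip; stays where left.
- grey_b_base: Dark base block (60 x 34 x 12 mm) of a grey-tipped lever, on the panel; origin under its centre, 45 mm above the bench, axes as the panel's. The lever's pivot is 12 mm above this origin and its axis runs along y. Its place in the row varies.
- grey_b (a joint): Grey-tipped lever on grey_b_base, rad: 0 leans 0.5 rad to the panel's -x (towards the robot, on), 1 leans 0.5 rad to +x (away, off), hard stops at both ends; it starts on, near 0, and stays there. Rod 10 mm thick, outer part a grey grip 16 mm thick; its centre line ends 75 mm from the pivot, the round end adds 8 mm. Moved by about 1.5 N at the grip; stays where left.
- grey_c_base: Dark base block (60 x 34 x 12 mm) of a grey-tipped lever, on the panel; origin under its centre, 45 mm above the bench, axes as the panel's. The lever's pivot is 12 mm above this origin and its axis runs along y. Its place in the row varies.
- grey_c (a joint): Grey-tipped lever on grey_c_base, rad: 0 leans 0.5 rad to the panel's -x (towards the robot, on), 1 leans 0.5 rad to +x (away, off), hard stops at both ends; it starts off, near 1, and stays there. Rod 10 mm thick, outer part a grey grip 16 mm thick; its centre line ends 75 mm from the pivot, the round end adds 8 mm. Moved by about 1.5 N at the grip; stays where left.
- reagent_bottle: Amber bottle, 66 mm wide, 150 mm high, loose on the bench, a bystander; origin at the centre of its underside, z up.
- specimen_jar: Clear jar with an orange lid, 60 mm wide, 75 mm high, loose on the bench, a bystander; origin at the centre of its underside, z up.
- beaker: Glass beaker, 70 mm wide, 90 mm high, loose on the bench, a bystander; origin at the centre of its underside, z up.

How it is judged:
By the outcome, as a careful person would: the job done as asked, in the order asked, and still so for the second after the job is handed in, with the robot touching nothing.
It also fails if it takes over 58 s, if anything falls off the work surface, if the arm or the gripper's body presses on something with over 40 N, if the wrist force passes 120 N, or if a joint passes its speed limit or range.

### The arm

A 6-joint arm with a two-finger parallel gripper is mounted at the origin on the work surface. World frame = base frame: x ahead of the robot, y to its left, z up, the work surface at z = 0. Lengths are in m, angles in rad, forces in N, time in s.
With the tool pointing down it reaches from about 0.35 to 0.775 m from the base axis. Payload 5.5 kg.
Tool frame: the origin (TCP) lies at the very end of the fingers, on their centre line; the grasp point (between the pads) lies env.grasp_offset behind it (env.grasp_offset is the distance from the TCP to the grasp point, in m); x points along the fingers, y is the direction in which the jaws open and shut, and the axes are right-handed (so a half turn about x gives the same grasp; the last joint's range is limited). The gripper opens to 85 mm and grips with 20 to 120 N. Pads are 22 mm wide; open, the fingers measure 114 mm over their backs; the gripper's body (76 mm by 85 mm) begins 54 mm behind the grasp point. The pads swing forward as they close: fully open they stand 13 mm farther back than shut.
Start: joints at [1.066, 0.313, 0.046, 1.304, 0, 1.431], TCP at [0.205, 0.537, 0.231] pointing down, gripper open.
Joint ranges: [-2.76, 2.76], [-0.86, 1.69], [-1.03, 1.26], [-2.2, 2.34], [-1.47, 1.5], [-3.14, 3.14]. Speed limits (rad/s): [2.57, 2.57, 3.14, 3.14, 3.14, 3.14].

### API

Orientations are given as a unit quaternion [w, x, y, z].
In Python, from workcell import get_state, viewer, job, env gives the robot as it stands.
- The arm moves only by the tool send_rows, never from a script. Its argument "plan" is a list of rows, each a list of 6 numbers: the shift along the tool's x, y, z in mm, then the turn, a rotation vector about the tool's x, y, z in degrees. A call has exactly 10 rows; each row is the pose to reach, as a shift and turn from the pose commanded when the call began, along the tool's axes at that moment; what a row does not reach only later rows make up. A row lasts 1/8 s, in which the tool goes at most 62.5 mm and 10.7 degrees, less where a joint would pass 70% of its speed; a pose out of reach is approached as far as the arm can. A call with a gripper value outside its range is refused whole. "claw" is the finger opening in mm, from 0 to 85.4, set as the call begins (left out, the last holds). The fingers move at their own pace and stop on an object; "newtons" is the grip in N (left out, the last holds). Time passes only in rows, so rows that repeat a pose let the fingers close, or fill a call up. It gives the time, the measured TCP pose, the force and the opening at its end, in the units of the state.
- get_state(): the state, without advancing time (a new reading comes with each control period).
- viewer.read_camera(name): name is "scene" or "top" or "wrist"; returns a dict with "frame" (400x640x3 uint8, blue, green, red), "mtx" (3x3 intrinsics, pixels), "rvec" (rotation vector, rad) and "tvec" (3), from world to camera coordinates, as OpenCV has them. Camera axes: x right, y down, z forward; pixel columns grow to the right and rows downward; lengths in m; the calibration is good to about 2 mm. A picture is of the moment at which its call begins. There is no depth.
- job.hand_in(): hands the job in, once; it reports no verdict.
The state is a dict: "clock": time; "joint_pos": joint angles; "qvel": joint speeds; "tau": joint torques, N m; "tcp_pos": TCP position; "orientation": TCP orientation; "wrist_force": force on the tool from outside, world axes, zero at the start; "ft_torque": the same for the moment, N m; "finger_gap": finger opening in m.
Only numpy, scipy, OpenCV 4.12 (cv2) and the standard library are available. Lean on these libraries where they do the work, as an engineer would, in place of code of your own. Each camera call takes 0.05 s, during which the arm holds its last target.

## Working session

There is one attempt and no reset: what is moved stays moved. The work goes in short steps, Python scripts to look and compute and a tool call to move; the robot and the scene stay as the last step left them, time stands still between calls to the robot, and variables do not carry over. Pictures are saved under pics/ and viewed, and the job is handed in when it is done.

Besides the shell and the picture viewer there is one more tool, called after "Request:" as name(argument=value, ...) on one line, values as JSON. send_rows: Moves the arm, as the interface text tells. Its arguments: {"type":"object","properties":{"plan":{"type":"array"},"claw":{"type":"number"},"newtons":{"type":"number"}},"required":["plan"]}

```bash
mkdir -p pics; python3 - <<'E'
from workcell import get_state, viewer, job, env
import cv2,pickle
s=get_state(); print(s, env.grasp_offset)
d={}
for n in ["scene","top","wrist"]:
    c=viewer.read_camera(n); d[n]=c; cv2.imwrite(f"pics/{n}0.png",c["frame"])
pickle.dump(d,open("c0.pkl","wb"))
E
```

```text
{'clock': 0.0, 'joint_pos': array([1.06639682e+00, 3.14014638e-01, 4.49637281e-02, 1.30360384e+00,
       1.17435301e-05, 1.43119636e+00]), 'qvel': array([-0.00113145, -0.00102571, -0.00199437, -0.00128303, -0.0007669 ,
       -0.00014675]), 'tau': array([-1.17487096e-03, -4.80625105e+01,  2.98533475e+01,  1.93056866e-02,
       -2.20772808e-04,  2.29602057e-05]), 'tcp_pos': array([0.20489017, 0.53670065, 0.23039454]), 'orientation': array([ 0.69516458,  0.12764012,  0.69558832, -0.12888406]), 'wrist_force': array([-0.39206987, -0.67665991, -0.26551206]), 'ft_torque': array([ 0.02441713, -0.00569992,  0.00589112]), 'finger_gap': 0.08555118288378191} 0.0187
```

View pics/scene0.png

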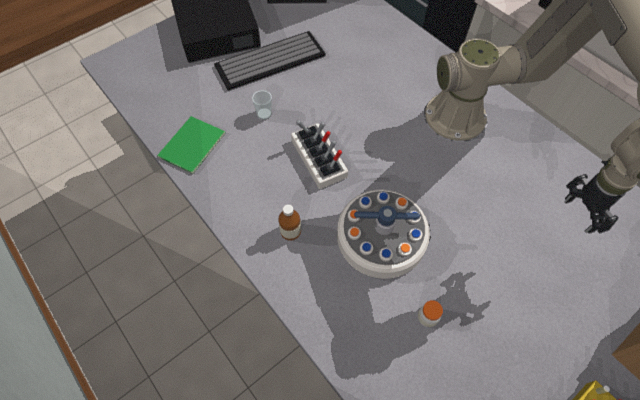

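View pics/top0.png

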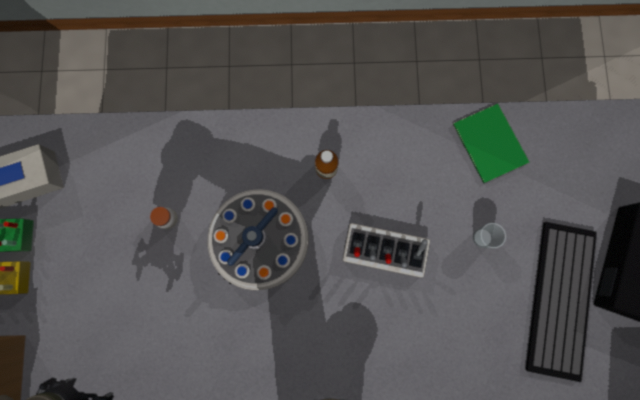

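View pics/wrist0.png

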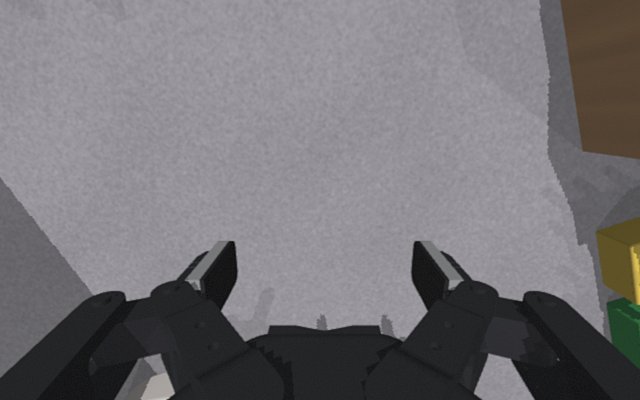

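The top view shows the carousel at about (258,240), the panel at about (387,250), the bottle at (326,163), the jar at (161,217) and the beaker at (490,236). I'll enlarge the panel and carousel.

```bash
python3 - <<'E'
import cv2,pickle,numpy as np
d=pickle.load(open("c0.pkl","rb"))
def crop(n,x0,y0,x1,y1,k,o):
    im=cv2.resize(d[n]["frame"][y0:y1,x0:x1],None,fx=k,fy=k,interpolation=cv2.INTER_CUBIC)
    for x in range(x0,x1,10): cv2.putText(im,str(x),((x-x0)*k,8),0,.3,(0,255,255)); cv2.line(im,((x-x0)*k,10),((x-x0)*k,14),(0,255,255))
    for y in range(y0,y1,10): cv2.putText(im,str(y),(0,(y-y0)*k+3),0,.3,(0,255,255))
    cv2.imwrite(o,im)
crop("top",340,215,440,285,8,"pics/tp.png")
crop("top",200,180,315,295,5,"pics/tc.png")
crop("scene",280,110,360,195,7,"pics/sp.png")
for n in("top","scene"):
    c=d[n];R=cv2.Rodrigues(c["rvec"])[0];print(n,c["mtx"].tolist(),(-R.T@np.ravel(c["tvec"])).round(3))
E
cat > h.py <<'E'
import cv2,pickle,numpy as np
d=pickle.load(open("c0.pkl","rb"))
def bp(n,u,v,z,d=d):
    c=d[n];R=cv2.Rodrigues(c["rvec"])[0];C=-R.T@np.ravel(c["tvec"])
    r=R.T@np.linalg.inv(c["mtx"])@np.array([u,v,1.]);return C+r*(z-C[2])/r[2]
def pj(n,P,d=d):
    c=d[n];return cv2.projectPoints(np.array(P,float).reshape(-1,3),c["rvec"],c["tvec"],c["mtx"],None)[0][:,0]
E
```

```text
top [[462.6586743631318, 0.0, 321.3084003646683], [0.0, 462.6586743631318, 196.57002503302044], [0.0, 0.0, 1.0]] [0.451 0.006 1.343]
scene [[468.5658348841188, 0.0, 317.3526803077727], [0.0, 468.5658348841188, 195.2359096311769], [0.0, 0.0, 1.0]] [1.101 0.555 1.34 ]
```

View pics/tp.png

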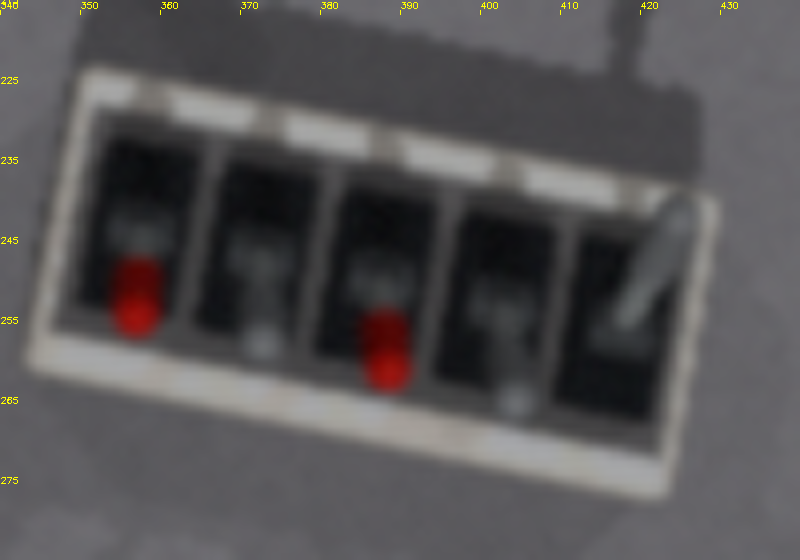

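View pics/tc.png

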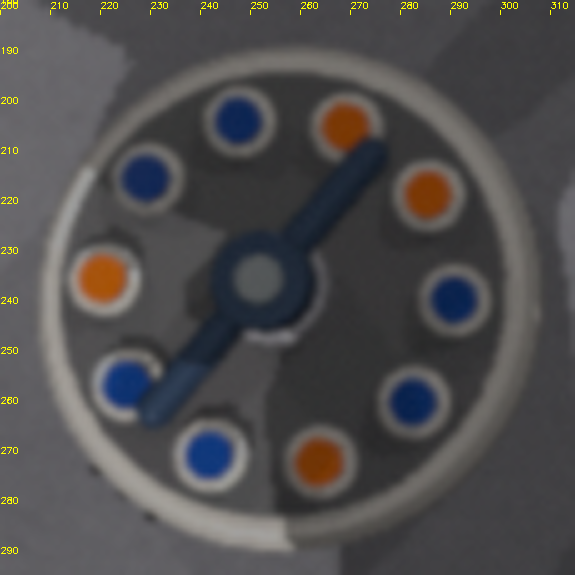

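View pics/sp.png

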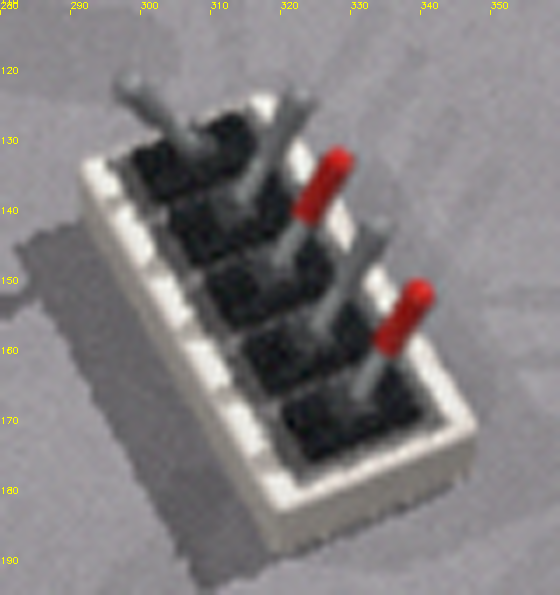

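The reds are at the leftmost (357,254) and middle (388,261) positions. The rightmost grey lever is off. The T-bar runs from about (230,261) to (275,210), with its hub at about (252,235).

```bash
python3 - <<'E'
from h import *
from scipy.optimize import least_squares
# panel fit: corners z=.045 in top and scene
def px(x0,y0,k,X,Y): return np.array([x0+(X+.5)/k-.5,y0+(Y+.5)/k-.5])
top=[px(340,215,8,*p) for p in [(85,68),(718,198),(28,368),(668,497)]]
L=[(.055,.115),(.055,-.115),(-.055,.115),(-.055,-.115)]
sc=[px(280,110,7,*p) for p in [(278,512),(83,160),(477,425),(263,95)]]
def W(p,q,z): c,s=np.cos(p[2]),np.sin(p[2]); return [p[0]+c*q[0]-s*q[1],p[1]+s*q[0]+c*q[1],z]
tipsT=[px(340,215,8,137,318),px(340,215,8,388,372)]
tipsS=[px(280,110,7,421,292),px(280,110,7,342,160)]
def tip(p,y): return W(p,(-75e-3*np.sin(.5),y),.057+.075*np.cos(.5))
def f(p):
    a=pj("top",[W(p,q,.045) for q in L])-top
    b=pj("scene",[W(p,q,.045) for q in L])-sc
    return np.r_[a.ravel(),b.ravel()]
r=least_squares(f,[.34,-.14,0]);print(r.x,r.fun.round(1))
p=r.x
for i,y in enumerate((.084,0)):
    P=tip(p,y);print(P,pj("top",P),tipsT[i],pj("scene",P),tipsS[i])
    print(' off tip',W(p,(.075*np.sin(.5),y),0), 'bp',bp("top",*tipsT[i],.123))
# handle
e1=px(200,180,5,375,150);e2=px(200,180,5,150,415)
A=bp("top",*e1,.15);B=bp("top",*e2,.15);print('bar',A,B,(A+B)/2,np.linalg.norm(A-B),np.arctan2(*(A-B)[1::-1]))
print('hub',bp("top",*px(200,180,5,258,278),.164))
for n,u,v,z in[("bottle",327,156,.15),("jar",161,214,.075),("beaker",490,236,.09)]:print(n,bp("top",u,v,z))
E
```

```text
[ 0.50902816 -0.1712144  -0.22744304] [-0.5 -0.9  1.2 -0.8 -0.9  0.2  0.9  1.  -0.1  0.5 -1.4  0.5  1.2  0.5
  1.2 -1.1]
[np.float64(0.49293819240983017), np.float64(-0.08126989880310036), np.float64(0.12281869214177796)] [[356.39779866 255.26245805]] [356.6875 254.3125] [[340.46162811 152.16740114]] [339.71428571 151.28571429]
 off tip [np.float64(0.5629999644583281), np.float64(-0.09748554422373489), 0] bp [ 0.49537856 -0.08210822  0.123     ]
[np.float64(0.4739972710271416), np.float64(-0.16310657454921562), np.float64(0.12281869214177796)] [[388.02232858 261.75402238]] [388.0625 261.0625] [[328.59600058 133.3966545 ]] [328.42857143 132.42857143]
 off tip [np.float64(0.5440590430756396), np.float64(-0.17932221996985015), 0] bp [ 0.47577712 -0.16327379  0.123     ]
bar [0.61535449 0.12884973 0.15      ] [0.48178146 0.24512005 0.15      ] [0.54856798 0.18698489 0.15      ] 0.17708907447405586 -0.7162543444751613
hub [0.54917852 0.1876683  0.164     ]
bottle [ 0.75499348 -0.01138388  0.15      ]
jar [0.62170082 0.45075391 0.075     ]
beaker [ 0.53635431 -0.44621107  0.09      ]
```

```bash
cat >> h.py <<'E'
from scipy.spatial.transform import Rotation as Ro
P=np.array([0.50903,-0.17121,-0.2274]); HUB=np.array([.5489,.1873]); BAR=-.7163
def pan(x,y,z): c,s=np.cos(P[2]),np.sin(P[2]); return np.array([P[0]+c*x-s*y,P[1]+s*x+c*y,z])
def hnd(ang,r,z): return np.array([HUB[0]+r*np.cos(ang),HUB[1]+r*np.sin(ang),z])
def Rdown(psi): # tool x down, tool y at heading psi
    x=np.array([0,0,-1.]);y=np.array([np.cos(psi),np.sin(psi),0]);return Ro.from_matrix(np.c_[x,y,np.cross(x,y)])
def Rnow(s): q=s["orientation"];return Ro.from_quat([q[1],q[2],q[3],q[0]])
def row(pos,R,p0,R0):
    return np.r_[R0.inv().apply(pos-p0)*1000,np.degrees((R0.inv()*R).as_rotvec())].round(1)
E
python3 - <<'E'
from h import *
from workcell import get_state
s=get_state();R=Rnow(s);print(R.as_matrix().round(3));p=s["tcp_pos"]
y=R.as_matrix()[:,1];print('psi',np.arctan2(y[1],y[0]),s["joint_pos"][[0,5]])
for k in(np.pi/2,-np.pi/2):
    Rt=Rdown(P[2]+k)
    print(k,row(pan(-.078,.084,.23),Rt,p,R))
print(Rdown(P[2]-np.pi/2).as_matrix().round(2))
E
```

```text
[[-0.001  0.357  0.934]
 [-0.001  0.934 -0.357]
 [-1.    -0.001 -0.   ]]
psi 1.2060101517405217 [1.06639437 1.43118069]
1.5707963267948966 [ 1.200e+00 -4.804e+02  4.479e+02 -7.900e+00 -0.000e+00  1.000e-01]
-1.5707963267948966 [ 1.200e+00 -4.804e+02  4.479e+02  1.721e+02  1.000e-01  0.000e+00]
[[ 0.   -0.23 -0.97]
 [ 0.   -0.97  0.23]
 [-1.    0.    0.  ]]
```

Request:
send_rows(plan=[[0,-480,448,-7.9,0,0],[0,-480,448,-7.9,0,0],[0,-480,448,-7.9,0,0],[0,-480,448,-7.9,0,0],[0,-480,448,-7.9,0,0],[0,-480,448,-7.9,0,0],[0,-480,448,-7.9,0,0],[0,-480,448,-7.9,0,0],[0,-480,448,-7.9,0,0],[0,-480,448,-7.9,0,0]], claw=0, newtons=40)

```text
clock: 1.4
tcp_pos: [0.4409, -0.0439, 0.2313]
orientation: [0.703, 0.08, 0.702, -0.08]
wrist_force: [1.2, 1.0, 0.5]
finger_gap: -0.0001
```

```bash
python3 - <<'E'
from h import *
from workcell import get_state,viewer
s=get_state();R=Rnow(s);p=s["tcp_pos"];print(s["clock"],p,s["wrist_force"],s["finger_gap"],row(pan(-.078,.084,.108),Rdown(P[2]+np.pi/2),p,R))
for n in("top","wrist"):
    c=viewer.read_camera(n)["frame"]; cv2.imwrite(f"pics/{n}1.png",c)
E
```

```text
1.4 [ 0.44088327 -0.04386934  0.23134444] [1.16097475 1.03171017 0.50085772] -0.00010656766220274666 [123.3 -24.7  17.    0.    0.   -0. ]
```

View pics/wrist1.png

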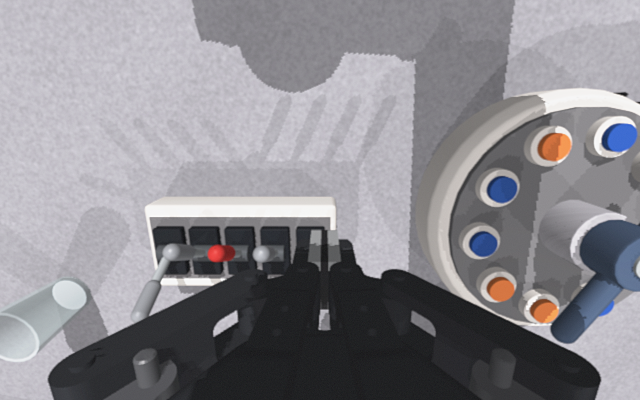

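The wrist view shows wide knuckles along the jaw axis, close to the neighbouring levers. I'll turn the tool 90° so its narrow side faces them.

Request:
send_rows(plan=[[0,-25,17,10,0,0],[0,-25,17,20,0,0],[0,-25,17,30,0,0],[0,-25,17,40,0,0],[0,-25,17,50,0,0],[0,-25,17,60,0,0],[0,-25,17,70,0,0],[0,-25,17,80,0,0],[0,-25,17,90,0,0],[0,-25,17,90,0,0]])

```text
clock: 2.75
tcp_pos: [0.4511, -0.0693, 0.2311]
orientation: [-0.441, -0.553, -0.441, 0.553]
wrist_force: [-0.6, 0.5, 0.3]
finger_gap: -0.0
```

```bash
python3 - <<'E'
from h import *
from workcell import get_state,viewer
s=get_state();R=Rnow(s);p=s["tcp_pos"];print(s["clock"],p,s["wrist_force"],s["joint_pos"].round(2))
for x in(-.08,-.05,-.02,0.0065): print(row(pan(x,.084,.112),Rdown(P[2]),p,R))
E
```

```text
2.75 [ 0.45112651 -0.06931699  0.23109571] [-0.55780856  0.47716942  0.3243461 ] [-0.33  0.08 -0.24  1.25  0.    1.47]
[119.1  -0.5   2.2   0.2  -0.    0. ]
[119.1  29.5   2.3   0.2  -0.    0. ]
[119.1  59.5   2.4   0.2  -0.    0. ]
[119.   86.    2.5   0.2  -0.    0. ]
```

Request:
send_rows(plan=[[50,0,2,0,0,0],[100,0,2,0,0,0],[119,0,2,0,0,0],[119,0,2,0,0,0],[119,8,2,0,0,0],[119,16,2,0,0,0],[119,24,2,0,0,0],[119,32,2,0,0,0],[119,40,2,0,0,0],[119,40,2,0,0,0]])

```text
clock: 4.0
tcp_pos: [0.4909, -0.0812, 0.1122]
orientation: [0.44, 0.554, 0.44, -0.553]
wrist_force: [-0.0, 0.1, -0.1]
finger_gap: 0.0
```

```bash
python3 - <<'E'
from h import *
from workcell import get_state,viewer
s=get_state();R=Rnow(s);p=s["tcp_pos"];print(s["clock"],p,s["wrist_force"])
print(row(pan(.0065,.084,.112),Rdown(P[2]),p,R))
for n in("scene","wrist"):
    c=viewer.read_camera(n)["frame"]
    if n=="scene": c=cv2.resize(c[80:220,240:420],None,fx=4,fy=4,interpolation=cv2.INTER_CUBIC)
    cv2.imwrite(f"pics/{n}2.png",c)
E
```

```text
4.0 [ 0.49093434 -0.08115376  0.11221823] [-0.0059114   0.07547345 -0.09511652]
[ 0.3 44.4 -0.3  0.  -0.  -0. ]
```

View pics/scene2.png

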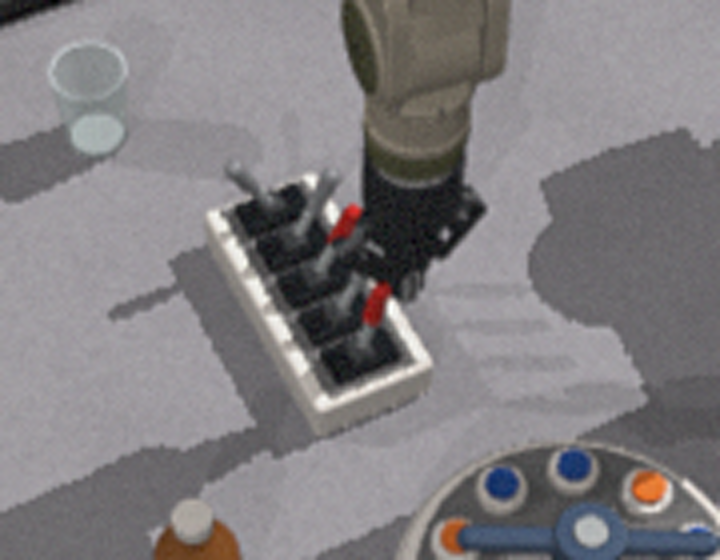

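View pics/wrist2.png

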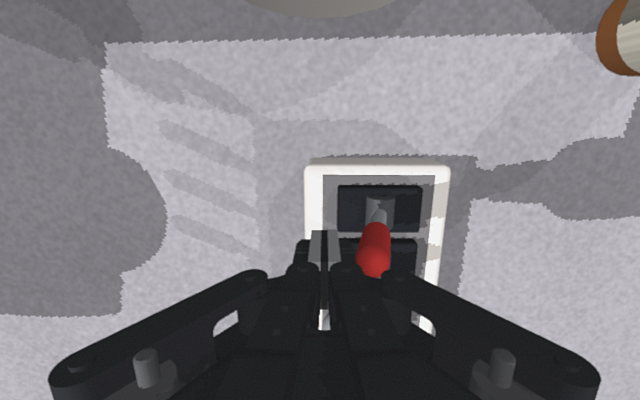

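The red end lever is moving with the finger, and grey b stands still. I'll carry on to the stop.

Request:
send_rows(plan=[[0,8,0,0,0,0],[0,16,0,0,0,0],[0,24,0,0,0,0],[0,30,0,0,0,0],[0,35,0,0,0,0],[0,39,0,0,0,0],[0,42,0,0,0,0],[0,44,0,0,0,0],[0,46,0,0,0,0],[0,46,0,0,0,0]])

```text
clock: 5.35
tcp_pos: [0.5351, -0.0913, 0.1124]
orientation: [0.44, 0.554, 0.44, -0.553]
wrist_force: [-0.4, 0.7, 0.0]
finger_gap: -0.0
```

```bash
python3 - <<'E'
from h import *
from workcell import get_state,viewer
s=get_state();R=Rnow(s);p=s["tcp_pos"];print(s["clock"],p,s["wrist_force"])
print(row(pan(.0065,.084,.112),Rdown(P[2]),p,R))
for n in("scene","wrist"):
    c=viewer.read_camera(n)["frame"]
    if n=="scene": c=cv2.resize(c[80:220,240:420],None,fx=4,fy=4,interpolation=cv2.INTER_CUBIC)
    cv2.imwrite(f"pics/{n}3.png",c)
E
```

```text
5.35 [ 0.53509195 -0.09131338  0.11237919] [-0.43669921  0.65064161  0.00142316]
[ 0.4 -0.9 -0.3  0.  -0.  -0. ]
```

View pics/scene3.png

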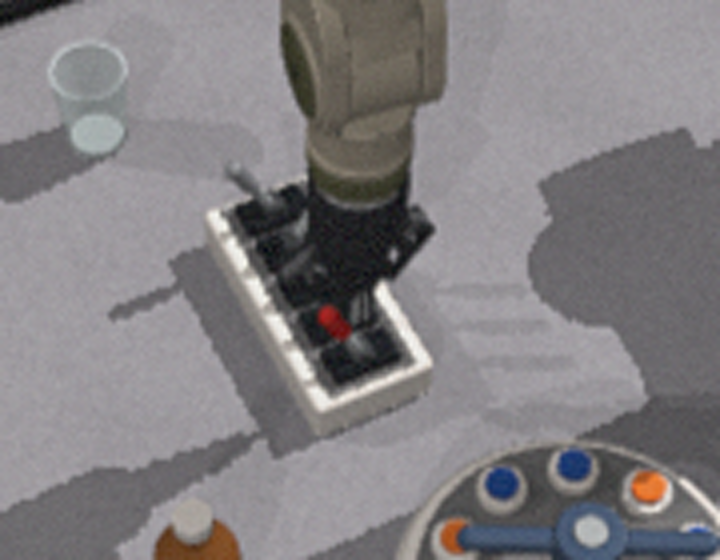

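Request:
send_rows(plan=[[0,1,0,0,0,0],[0,1,0,0,0,0],[0,2,0,0,0,0],[0,2,0,0,0,0],[0,3,0,0,0,0],[0,3,0,0,0,0],[0,4,0,0,0,0],[0,4,0,0,0,0],[0,4,0,0,0,0],[0,4,0,0,0,0]])

```text
clock: 6.7
tcp_pos: [0.5388, -0.0922, 0.1123]
orientation: [0.44, 0.553, 0.44, -0.553]
wrist_force: [-0.3, 0.6, 0.2]
finger_gap: -0.0001
```

Request:
send_rows(plan=[[0,1,0,0,0,0],[0,2,0,0,0,0],[0,3,0,0,0,0],[0,3,0,0,0,0],[0,4,0,0,0,0],[0,4,0,0,0,0],[0,5,0,0,0,0],[0,5,0,0,0,0],[0,5,0,0,0,0],[0,5,0,0,0,0]])

```text
clock: 7.95
tcp_pos: [0.5424, -0.093, 0.1121]
orientation: [-0.44, -0.553, -0.441, 0.554]
wrist_force: [-5.3, 0.8, 2.8]
finger_gap: -0.0001
```

```bash
python3 - <<'E'
from h import *
from workcell import get_state,viewer
s=get_state();R=Rnow(s);p=s["tcp_pos"];print(s["clock"],p,s["wrist_force"])
print(row(pan(.0065,.084,.112),Rdown(P[2]),p,R))
for n in("scene","wrist"):
    c=viewer.read_camera(n)["frame"]
    if n=="scene": c=cv2.resize(c[120:190,280:370],None,fx=8,fy=8,interpolation=cv2.INTER_CUBIC)
    cv2.imwrite(f"pics/{n}4.png",c)
# predicted px of lever a tip when at off stop
c,sn=np.cos(P[2]),np.sin(P[2])
for a in(.3,.4,.5): 
    q=pj("scene",pan(.075*np.sin(a),.084,.057+.075*np.cos(a)))[0]; print(a,q,(q-[280,120])*8)
E
```

```text
7.95 [ 0.54235516 -0.09296402  0.11209464] [-5.32628225  0.82923346  2.80869462]
[ 0.1 -8.3 -0.3  0.   0.   0.1]
0.3 [324.1683378  157.70945109] [353.34670241 301.67560872]
0.4 [322.16063403 158.98893506] [337.28507223 311.91148052]
0.5 [320.2371179  160.35895527] [321.89694318 322.87164214]
```

View pics/scene4.png

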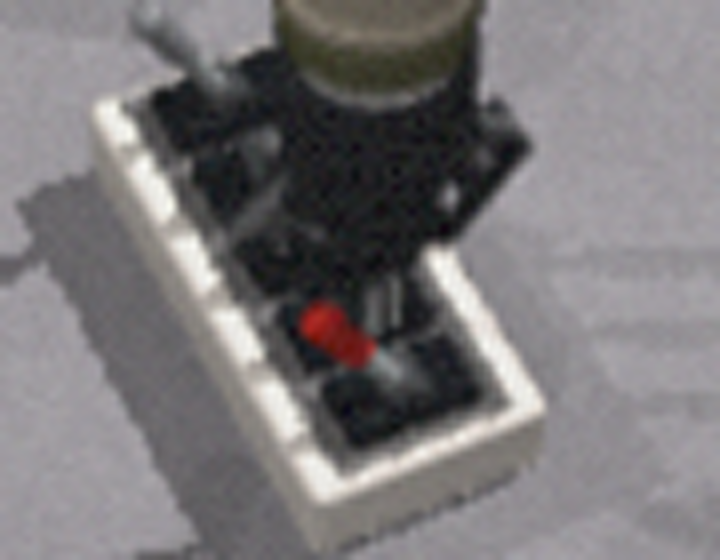

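View pics/wrist4.png

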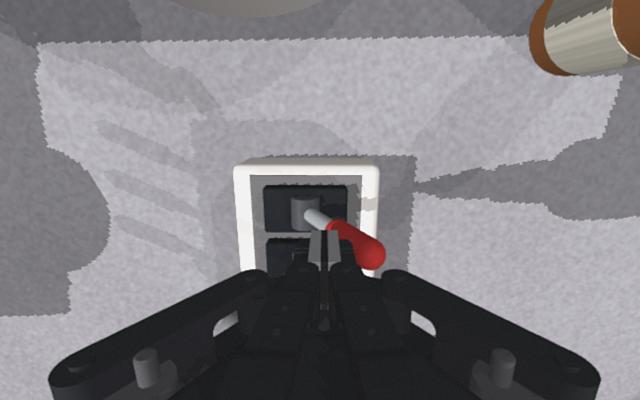

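Red a is at its stop: the tip is at the predicted pixel and the force is 5 N. Next I'll back off, shift to red b and begin pushing it.

Request:
send_rows(plan=[[0,-40,0,0,0,0],[0,-90,0,0,0,0],[0,-115,0,0,0,0],[0,-115,0,0,0,0],[0,-115,42,0,0,0],[0,-115,84,0,0,0],[0,-115,84,0,0,0],[0,-85,84,0,0,0],[0,-77,84,0,0,0],[0,-69,84,0,0,0]])

```text
clock: 9.3
tcp_pos: [0.4578, -0.1591, 0.1121]
orientation: [-0.44, -0.553, -0.441, 0.553]
wrist_force: [-3.4, 0.4, 2.8]
finger_gap: 0.0004
```

```bash
python3 - <<'E'
from h import *
from workcell import get_state,viewer
s=get_state();R=Rnow(s);p=s["tcp_pos"];print(s["clock"],p,s["wrist_force"])
print(row(pan(.0148,.0,.112),Rdown(P[2]),p,R))
for n in("scene","wrist"):
    c=viewer.read_camera(n)["frame"]
    if n=="scene": c=cv2.resize(c[120:190,280:370],None,fx=8,fy=8,interpolation=cv2.INTER_CUBIC)
    cv2.imwrite(f"pics/{n}5.png",c)
E
```

```text
9.3 [ 0.45782198 -0.15914871  0.11211492] [-3.35911162  0.39787845  2.83387537]
[ 0.1 67.4  0.3  0.1 -0.   0. ]
```

View pics/scene5.png

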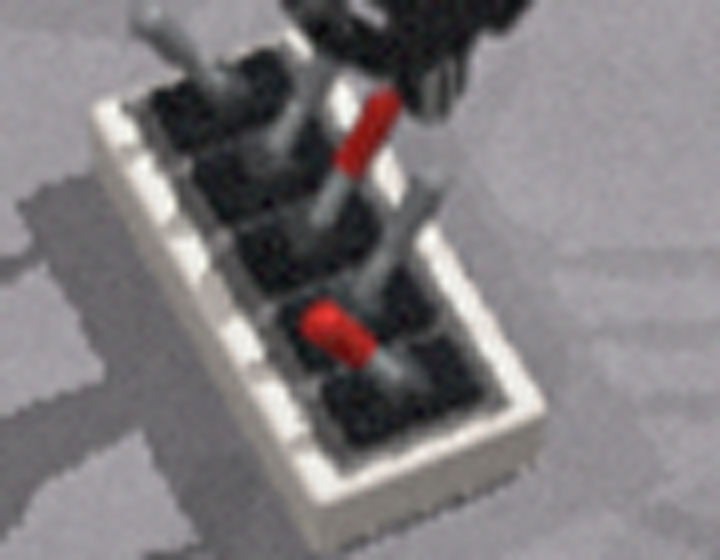

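View pics/wrist5.png

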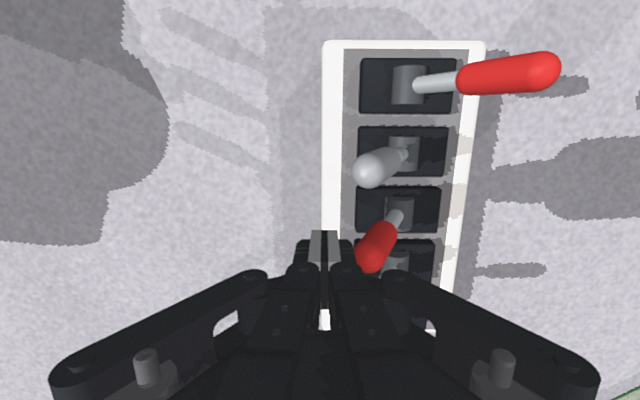

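Red a stays off and the grey levers haven't moved. The finger is now just behind red b, so I'll push it.

Request:
send_rows(plan=[[0,8,0,0,0,0],[0,16,0,0,0,0],[0,24,0,0,0,0],[0,32,0,0,0,0],[0,40,0,0,0,0],[0,47,0,0,0,0],[0,53,0,0,0,0],[0,57,0,0,0,0],[0,60,0,0,0,0],[0,62,0,0,0,0]])

```text
clock: 10.65
tcp_pos: [0.5179, -0.1735, 0.1122]
orientation: [-0.44, -0.553, -0.44, 0.553]
wrist_force: [-2.3, -0.0, -0.5]
finger_gap: 0.0
```

Request:
send_rows(plan=[[0,1,0,0,0,0],[0,2,0,0,0,0],[0,3,0,0,0,0],[0,3,0,0,0,0],[0,4,0,0,0,0],[0,4,0,0,0,0],[0,5,0,0,0,0],[0,5,0,0,0,0],[0,5,0,0,0,0],[0,5,0,0,0,0]])

```text
clock: 11.9
tcp_pos: [0.5227, -0.1747, 0.1123]
orientation: [0.44, 0.553, 0.44, -0.553]
wrist_force: [-1.5, 0.9, -0.9]
finger_gap: -0.0001
```

```bash
python3 - <<'E'
from h import *
from workcell import get_state,viewer
s=get_state();R=Rnow(s);p=s["tcp_pos"];print(s["clock"],p,s["wrist_force"])
print(row(pan(.0148,.0,.112),Rdown(P[2]),p,R))
for n in("scene","wrist"):
    c=viewer.read_camera(n)["frame"]
    if n=="scene": c=cv2.resize(c[120:190,280:370],None,fx=8,fy=8,interpolation=cv2.INTER_CUBIC)
    cv2.imwrite(f"pics/{n}6.png",c)
for a in(.3,.4,.5): 
    q=pj("scene",pan(.075*np.sin(a),0,.057+.075*np.cos(a)))[0]; print(a,q,(q-[280,120])*8)
E
```

```text
11.9 [ 0.52273865 -0.1746731   0.11226493] [-1.49210999  0.91987881 -0.85084072]
[ 0.3  0.7 -0.3  0.  -0.  -0. ]
0.3 [312.57499998 138.57678753] [260.59999987 148.61430021]
0.4 [310.62322683 139.83208727] [244.98581467 158.65669818]
0.5 [308.75844831 141.18398395] [230.06758645 169.47187163]
```

View pics/scene6.png

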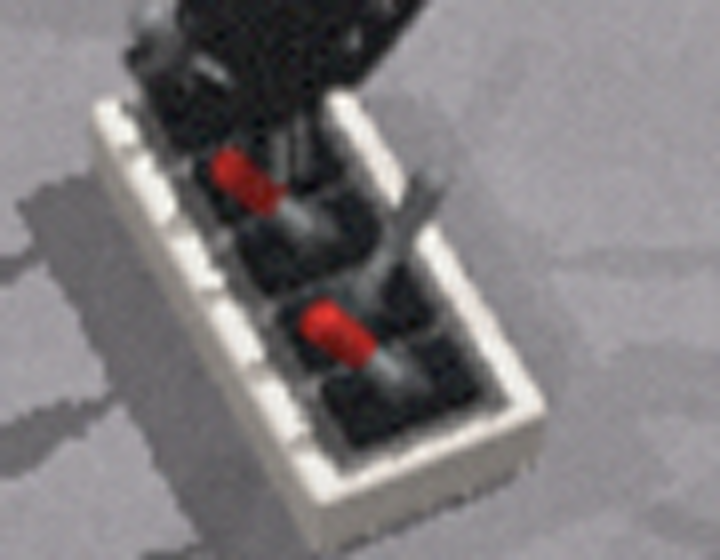

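View pics/wrist6.png

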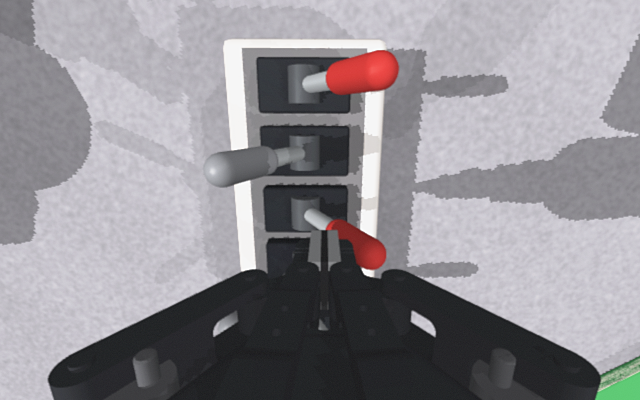

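Red b is very close to its stop, so I'll push a little further to feel it.

Request:
send_rows(plan=[[0,1,0,0,0,0],[0,1,0,0,0,0],[0,2,0,0,0,0],[0,2,0,0,0,0],[0,3,0,0,0,0],[0,3,0,0,0,0],[0,3,0,0,0,0],[0,3,0,0,0,0],[0,3,0,0,0,0],[0,3,0,0,0,0]])

```text
clock: 13.25
tcp_pos: [0.5233, -0.1747, 0.112]
orientation: [-0.439, -0.552, -0.441, 0.554]
wrist_force: [-10.2, 1.5, 4.4]
finger_gap: -0.0002
```

At the stop now, with about 10 N. Back off and lift.

Request:
send_rows(plan=[[0,-40,0,0,0,0],[0,-85,0,0,0,0],[0,-110,0,0,0,0],[0,-110,0,0,0,0],[-60,-110,0,0,0,0],[-120,-110,0,0,0,0],[-130,-110,-60,0,0,0],[-130,-110,-120,0,0,0],[-130,-110,-180,0,0,0],[-130,-110,-240,0,0,0]], claw=0)

```text
clock: 14.5
tcp_pos: [0.4752, 0.0854, 0.2432]
orientation: [0.441, 0.555, 0.439, -0.552]
wrist_force: [1.2, -1.0, 1.0]
finger_gap: -0.0002
```

```bash
python3 - <<'E'
from h import *
from workcell import get_state,viewer
s=get_state();R=Rnow(s);p=s["tcp_pos"];print(s["clock"],p,s["wrist_force"])
c=viewer.read_camera("scene")["frame"]
cv2.imwrite("pics/scene7.png",cv2.resize(c[110:280,270:440],None,fx=3.5,fy=3.5,interpolation=cv2.INTER_CUBIC))
a=BAR+np.pi
for z in(.24,.12):print(row(hnd(a,.07,z),Rdown(a-np.pi/2),p,R))
E
```

```text
14.5 [0.47521062 0.08541542 0.24315707] [ 1.20224413 -0.95452097  0.99001883]
[ 3.300e+00 -1.290e+01 -1.487e+02 -6.200e+01  1.000e-01 -3.000e-01]
[ 1.233e+02 -1.340e+01 -1.486e+02 -6.200e+01  1.000e-01 -3.000e-01]
```

View pics/scene7.png

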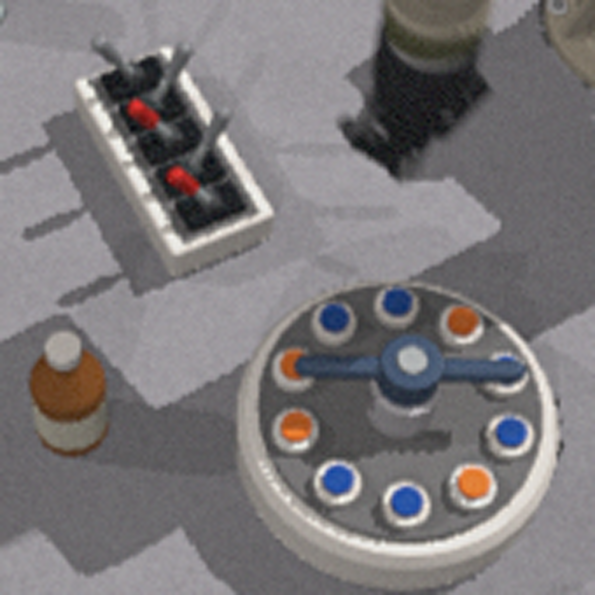

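Both reds are off and the greys are unchanged. Now I'll move above the near arm of the T-bar, with the fingers 45 mm apart.

Request:
send_rows(plan=[[0,-2,-25,-10,0,0],[0,-4,-50,-20,0,0],[2,-6,-75,-30,0,0],[2,-8,-100,-40,0,0],[3,-10,-125,-50,0,0],[3,-13,-149,-60,0,0],[3,-13,-149,-62,0,0],[3,-13,-149,-62,0,0],[3,-13,-149,-62,0,0],[3,-13,-149,-62,0,0]], claw=45)

```text
clock: 15.8
tcp_pos: [0.4935, 0.2307, 0.2395]
orientation: [0.662, 0.248, 0.662, -0.248]
wrist_force: [0.4, -0.0, -0.1]
finger_gap: 0.0454
```

```bash
python3 - <<'E'
from h import *
from workcell import get_state,viewer
a=BAR+np.pi
print(pj("scene",[hnd(a,.085,.15),hnd(a,-.085,.15)]),"seen 419,215.7 355.8,214.3")
s=get_state();R=Rnow(s);p=s["tcp_pos"];print(s["clock"],p,s["wrist_force"],s["finger_gap"],s["joint_pos"].round(2))
for n in ("wrist","top"):
  c=viewer.read_camera(n)["frame"]
  if n=="top": c=cv2.resize(c[160:310,180:340],None,fx=4,fy=4,interpolation=cv2.INTER_CUBIC)
  cv2.imwrite(f"pics/{n}8.png",c)
for z in(.12,):print(row(hnd(a,.07,z),Rdown(a-np.pi/2),p,R))
E
```

```text
[[416.47814588 216.45977142]
 [357.1893011  214.7647536 ]] seen 419,215.7 355.8,214.3
15.8 [0.49352059 0.23071599 0.23947285] [ 0.38376954 -0.04854134 -0.07893581] 0.045378201562013123 [ 0.29  0.25 -0.02  1.3  -0.    1.01]
[ 1.195e+02  3.600e+00  2.000e-01 -1.000e-01  0.000e+00 -0.000e+00]
```

View pics/wrist8.png

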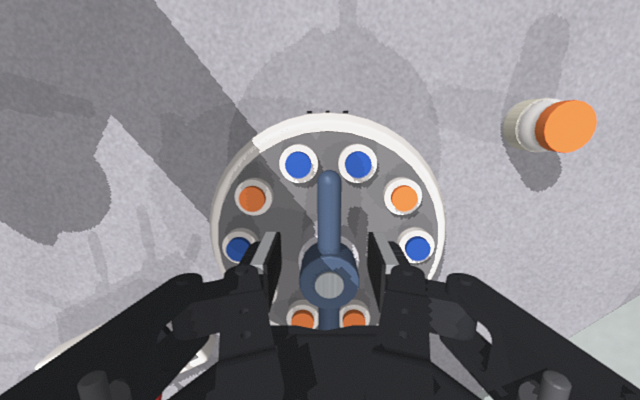

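View pics/top8.png

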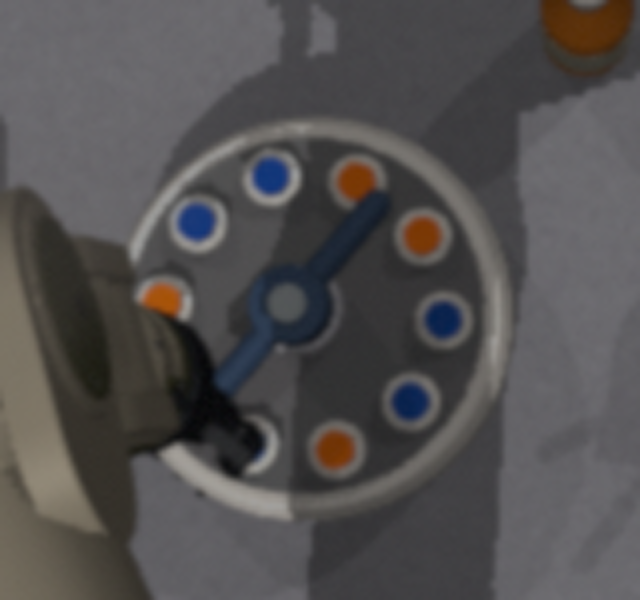

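The bar is centred between the fingers. Descend to straddle it.

Request:
send_rows(plan=[[20,4,0,0,0,0],[45,4,0,0,0,0],[65,4,0,0,0,0],[80,4,0,0,0,0],[92,4,0,0,0,0],[102,4,0,0,0,0],[110,4,0,0,0,0],[116,4,0,0,0,0],[119,4,0,0,0,0],[119,4,0,0,0,0]])

```text
clock: 17.15
tcp_pos: [0.496, 0.2344, 0.1203]
orientation: [0.662, 0.248, 0.662, -0.248]
wrist_force: [0.4, -0.4, -0.1]
finger_gap: 0.0449
```

```bash
python3 - <<'E'
from h import *
from workcell import get_state,viewer
a=BAR+np.pi
s=get_state();R=Rnow(s);p=s["tcp_pos"];print(s["clock"],p,s["wrist_force"],s["finger_gap"])
c=viewer.read_camera("wrist")["frame"];cv2.imwrite(f"pics/wrist9.png",c)
print(row(hnd(a,.07,.12),Rdown(a-np.pi/2),p,R))
E
```

```text
17.15 [0.49595976 0.23438399 0.12025466] [ 0.42735054 -0.40186556 -0.05707104] 0.044944010760733066
[ 0.3 -0.8  0.8  0.  -0.  -0. ]
```

View pics/wrist9.png

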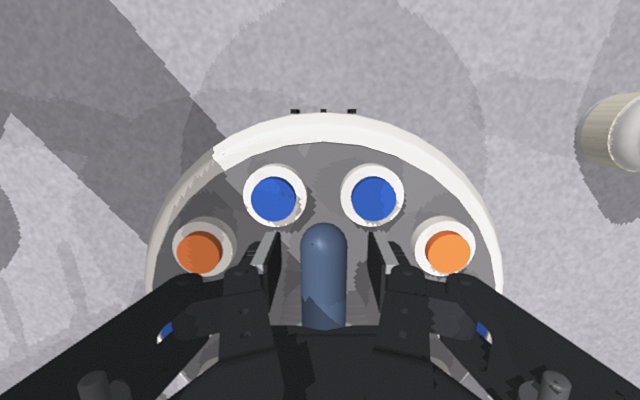

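Request:
send_rows(plan=[[0,0,0,0,0,0],[0,0,0,0,0,0],[0,1,0,0,0,0],[0,2,0,0,0,0],[0,3,0,0,0,0],[0,4,0,0,0,0],[0,5,0,0,0,0],[0,6,0,0,0,0],[0,6,0,0,0,0],[0,6,0,0,0,0]], claw=26, newtons=30)

```text
clock: 18.45
tcp_pos: [0.4994, 0.2389, 0.1201]
orientation: [0.662, 0.248, 0.663, -0.248]
wrist_force: [-3.3, -3.4, 2.6]
finger_gap: 0.0262
```

Request:
send_rows(plan=[[0,1,0,0,0,0],[0,2,0,0,0,0],[0,3,0,0,0,0],[0,4,0,0,0,0],[0,4,0,0,0,0],[0,5,0,0,0,0],[0,5,0,0,0,0],[0,5,0,0,0,0],[0,5,0,0,0,0],[0,5,0,0,0,0]])

```text
clock: 19.7
tcp_pos: [0.5024, 0.2429, 0.1201]
orientation: [0.662, 0.248, 0.663, -0.248]
wrist_force: [-4.9, -1.8, 2.0]
finger_gap: 0.0262
```

```bash
python3 - <<'E'
from h import *
from workcell import get_state,viewer
a=BAR+np.pi
s=get_state();R=Rnow(s);p=s["tcp_pos"];print(s["clock"],p,s["wrist_force"],R.inv().apply(s["wrist_force"]),s["finger_gap"])
c=viewer.read_camera("wrist")["frame"];cv2.imwrite(f"pics/wrist10.png",c)
print(row(hnd(a,.07,.12),Rdown(a-np.pi/2),p,R))
E
```

```text
19.7 [0.50244412 0.24286939 0.12014661] [-4.91132676 -1.77234366  1.98977491] [-1.98415224 -4.56021965 -2.54736597] 0.026161644121115678
[  0.2 -11.4   1.5   0.1  -0.1   0. ]
```

View pics/wrist10.png

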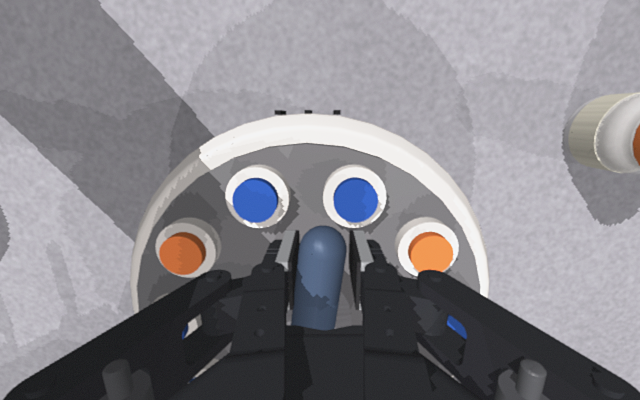

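The force stays at about 4.5 N, which is the drag, while the bar has turned about 0.12 rad clockwise. That's past the 0.08 rad wrong-way play. I'll follow the arc a bit further to confirm.

```bash
cat >> h.py <<'E'
def arc(s,f0,f1,n,r=.07,z=.12):
    R0=Rnow(s);p0=s["tcp_pos"];a=BAR+np.pi
    for f in np.linspace(f0,f1,n): print(round(f,2),row(hnd(a+f,r,z),Rdown(a+f-np.pi/2),p0,R0))
E
python3 - <<'E'
from h import *
from workcell import get_state
arc(get_state(),-.16,-.5,8)
E
```

```text
-0.16 [ 0.1 -0.2  2.4  9.2 -0.1  0. ]
-0.21 [ 0.1  3.1  3.  12.  -0.1  0. ]
-0.26 [ 0.1  6.4  3.8 14.8 -0.1  0. ]
-0.31 [ 0.1  9.7  4.8 17.6 -0.1  0. ]
-0.35 [ 0.1 12.9  5.9 20.4 -0.1  0. ]
-0.4 [ 0.1 16.   7.1 23.1 -0.1  0. ]
-0.45 [ 0.1 19.1  8.6 25.9 -0.1  0. ]
-0.5 [ 0.1 22.2 10.1 28.7 -0.1  0.1]
```

Request:
send_rows(plan=[[0,0,1,5,0,0],[0,0,2,9,0,0],[0,3,3,12,0,0],[0,6,4,15,0,0],[0,10,5,18,0,0],[0,13,6,20,0,0],[0,16,7,23,0,0],[0,19,8,26,0,0],[0,22,10,29,0,0],[0,22,10,29,0,0]])

```text
clock: 21.0
tcp_pos: [0.5254, 0.2533, 0.1201]
orientation: [0.579, 0.406, 0.58, -0.405]
wrist_force: [-2.4, 0.8, 1.2]
finger_gap: 0.0263
```

```bash
python3 - <<'E'
from h import *
from workcell import get_state,viewer
s=get_state();R=Rnow(s);print(s["clock"],s["tcp_pos"],R.inv().apply(s["wrist_force"]),s["finger_gap"],s["joint_pos"].round(2))
c=viewer.read_camera("wrist")["frame"];cv2.imwrite(f"pics/wrist11.png",c)
arc(s,-.5,-1.0,11)
E
```

```text
21.0 [0.52536549 0.25332242 0.12013968] [-1.22505342 -1.94052467 -1.58653099] 0.02632936625076746 [ 0.31  0.38 -0.13  1.06  0.    1.53]
-0.5 [ 0.1 -0.8  0.1 -0.3 -0.1 -0. ]
-0.55 [ 0.1  2.7  0.2  2.6 -0.1 -0. ]
-0.6 [ 0.1  6.1  0.4  5.5 -0.1 -0. ]
-0.65 [ 0.1  9.6  0.8  8.3 -0.1 -0. ]
-0.7 [ 0.1 13.1  1.4 11.2 -0.1 -0. ]
-0.75 [ 0.1 16.5  2.2 14.1 -0.1 -0. ]
-0.8 [ 0.1 19.9  3.1 16.9 -0.1 -0. ]
-0.85 [ 0.1 23.2  4.2 19.8 -0.1 -0. ]
-0.9 [ 0.1 26.4  5.5 22.7 -0.1 -0. ]
-0.95 [ 0.1 29.6  6.9 25.5 -0.1 -0. ]
-1.0 [ 0.1 32.8  8.5 28.4 -0.1 -0. ]
```

View pics/wrist11.png

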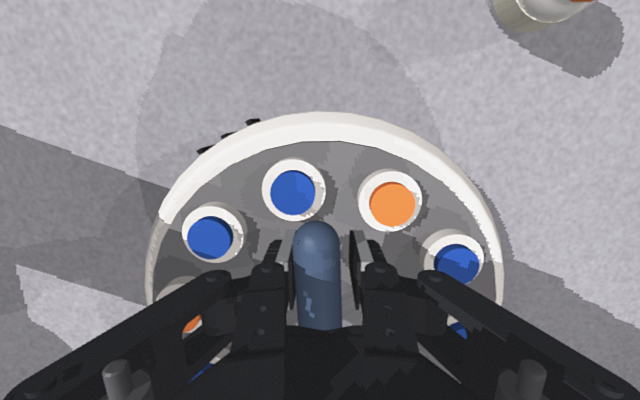

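The bar is turning freely clockwise with the fingers. Continue.

Request:
send_rows(plan=[[0,3,0,3,0,0],[0,6,0,6,0,0],[0,10,1,8,0,0],[0,13,1,11,0,0],[0,16,2,14,0,0],[0,20,3,17,0,0],[0,23,4,20,0,0],[0,26,5,23,0,0],[0,30,7,26,0,0],[0,33,8,28,0,0]])

```text
clock: 22.3
tcp_pos: [0.559, 0.2568, 0.1202]
orientation: [0.464, 0.534, 0.464, -0.534]
wrist_force: [-5.0, 0.6, 0.9]
finger_gap: 0.0259
```

```bash
python3 - <<'E'
from h import *
from workcell import get_state,viewer
s=get_state();R=Rnow(s);print(s["clock"],s["tcp_pos"],R.inv().apply(s["wrist_force"]),s["finger_gap"],s["joint_pos"].round(2))
arc(s,-1.0,-1.5,11)
E
```

```text
22.3 [0.55898444 0.25678524 0.12015585] [-0.92874585 -4.99220534  0.06710778] 0.02591774005646395 [ 0.3   0.44 -0.04  1.09  0.    2.01]
-1.0 [ 0.2  0.1  0.2  0.3 -0.   0. ]
-1.05 [ 0.2  3.6  0.3  3.2 -0.   0. ]
-1.1 [ 0.2  7.1  0.6  6.  -0.   0. ]
-1.15 [ 0.2 10.6  1.1  8.9 -0.   0. ]
-1.2 [ 0.2 14.   1.7 11.8 -0.   0. ]
-1.25 [ 0.1 17.4  2.5 14.6 -0.   0. ]
-1.3 [ 0.1 20.8  3.4 17.5 -0.   0. ]
-1.35 [ 0.1 24.1  4.6 20.3 -0.   0. ]
-1.4 [ 0.1 27.3  5.9 23.2 -0.   0. ]
-1.45 [ 0.1 30.5  7.3 26.1 -0.   0. ]
-1.5 [ 0.1 33.6  9.  28.9 -0.   0. ]
```

Request:
send_rows(plan=[[0,4,0,3,0,0],[0,7,1,6,0,0],[0,11,1,9,0,0],[0,14,2,12,0,0],[0,17,3,15,0,0],[0,21,3,18,0,0],[0,24,5,20,0,0],[0,27,6,23,0,0],[0,31,7,26,0,0],[0,34,9,29,0,0]])

```text
clock: 23.55
tcp_pos: [0.5916, 0.2431, 0.1203]
orientation: [0.315, 0.633, 0.315, -0.633]
wrist_force: [-2.2, 2.7, -0.2]
finger_gap: 0.0263
```

```bash
python3 - <<'E'
from h import *
from workcell import get_state,viewer
s=get_state();R=Rnow(s);print(s["clock"],s["tcp_pos"],R.inv().apply(s["wrist_force"]),s["finger_gap"],s["joint_pos"].round(2))
arc(s,-1.5,-1.75,6)
E
```

```text
23.55 [0.59162938 0.24309456 0.12025819] [ 0.22804154 -3.4375317  -0.82323951] 0.02634954840702744 [0.26 0.49 0.03 1.11 0.   2.48]
-1.5 [ 0.3 -0.6  0.3 -0.1 -0.   0. ]
-1.55 [ 0.3  2.9  0.4  2.8 -0.   0. ]
-1.6 [ 0.3  6.4  0.6  5.6 -0.   0. ]
-1.65 [ 0.3  9.9  1.   8.5 -0.   0. ]
-1.7 [ 0.3 13.3  1.6 11.4 -0.   0. ]
-1.75 [ 0.3 16.8  2.4 14.2 -0.   0. ]
```

Request:
send_rows(plan=[[0,2,0,2,0,0],[0,4,0,4,0,0],[0,6,1,6,0,0],[0,8,1,7,0,0],[0,9,1,8,0,0],[0,10,1,8,0,0],[0,10,1,8,0,0],[0,11,1,8,0,0],[0,11,1,8,0,0],[0,11,1,8,0,0]])

```text
clock: 24.8
tcp_pos: [0.5984, 0.2368, 0.1202]
orientation: [-0.27, -0.653, -0.272, 0.653]
wrist_force: [-4.7, 8.0, -0.3]
finger_gap: 0.0262
```

```bash
python3 - <<'E'
from h import *
from workcell import get_state,viewer
s=get_state();R=Rnow(s);print(s["clock"],s["tcp_pos"],R.inv().apply(s["wrist_force"]),s["finger_gap"],s["joint_pos"].round(2))
d=s["tcp_pos"][:2]-HUB;print(np.arctan2(d[1],d[0])-BAR-np.pi)
E
```

```text
24.8 [0.59844971 0.23678522 0.12024453] [ 0.29355754 -8.94868613 -2.35349623] 0.026184015034242246 [0.25 0.49 0.04 1.12 0.   2.61]
-1.6405456372106715
```

Force rises to 9 N at about −1.64 minus the finger play, so this looks like the stop. One small extra push to confirm.

Request:
send_rows(plan=[[0,1,0,0,0,0],[0,1,0,0,0,0],[0,2,0,0,0,0],[0,2,0,0,0,0],[0,2,0,0,0,0],[0,2,0,0,0,0],[0,2,0,0,0,0],[0,2,0,0,0,0],[0,2,0,0,0,0],[0,2,0,0,0,0]])

```text
clock: 26.05
tcp_pos: [0.5986, 0.2367, 0.1202]
orientation: [-0.269, -0.652, -0.273, 0.654]
wrist_force: [-7.1, 12.1, 0.2]
finger_gap: 0.0263
```

```bash
python3 - <<'E'
from h import *
from workcell import get_state,viewer
s=get_state();R=Rnow(s);print(s["clock"],s["tcp_pos"],R.inv().apply(s["wrist_force"]))
d=s["tcp_pos"][:2]-HUB;print(np.arctan2(d[1],d[0])-BAR-np.pi)
E
```

```text
26.05 [0.59855309 0.23673363 0.12021128] [ -0.11554537 -13.51895677  -3.58432298]
-1.6421092853672994
```

The tool hardly moved and the force climbed to 13.5 N, so this is the hard stop. I'll ease off, open and lift clear.

Request:
send_rows(plan=[[0,-3,0,0,0,0],[0,-5,0,0,0,0],[0,-5,0,0,0,0],[0,-5,0,0,0,0],[-5,-5,0,0,0,0],[-20,-5,0,0,0,0],[-50,-5,0,0,0,0],[-90,-5,0,0,0,0],[-130,-5,0,0,0,0],[-140,-5,0,0,0,0]], claw=45)

```text
clock: 27.3
tcp_pos: [0.5989, 0.2379, 0.265]
orientation: [0.271, 0.656, 0.27, -0.651]
wrist_force: [-0.3, 0.8, 0.3]
finger_gap: 0.0446
```

Request:
send_rows(plan=[[-20,0,-50,0,0,0],[-20,0,-100,0,0,0],[-20,0,-150,0,0,0],[-20,0,-180,0,0,0],[-20,0,-180,0,0,0],[-20,0,-180,0,0,0],[-20,0,-180,0,0,0],[-20,0,-180,0,0,0],[-20,0,-180,0,0,0],[-20,0,-180,0,0,0]])

```text
clock: 28.55
tcp_pos: [0.7168, 0.3606, 0.2759]
orientation: [0.27, 0.658, 0.271, -0.649]
wrist_force: [-1.2, -0.3, -0.5]
finger_gap: 0.0451
```

```bash
python3 - <<'E'
from h import *
from workcell import get_state,viewer
s=get_state();print(s["clock"],s["tcp_pos"],s["wrist_force"],np.abs(s["qvel"]).max())
c=viewer.read_camera("scene")["frame"]
cv2.imwrite("pics/scene12.png",cv2.resize(c[80:340,240:480],None,fx=2.3,fy=2.3,interpolation=cv2.INTER_CUBIC))
c=viewer.read_camera("top")["frame"]
cv2.imwrite("pics/top12.png",cv2.resize(c[130:310,140:440],None,fx=2.6,fy=2.6,interpolation=cv2.INTER_CUBIC))
E
```

```text
28.55 [0.71682824 0.36064348 0.27593215] [-1.15970991 -0.27936644 -0.53066221] 0.007799588123277498
```

View pics/scene12.png

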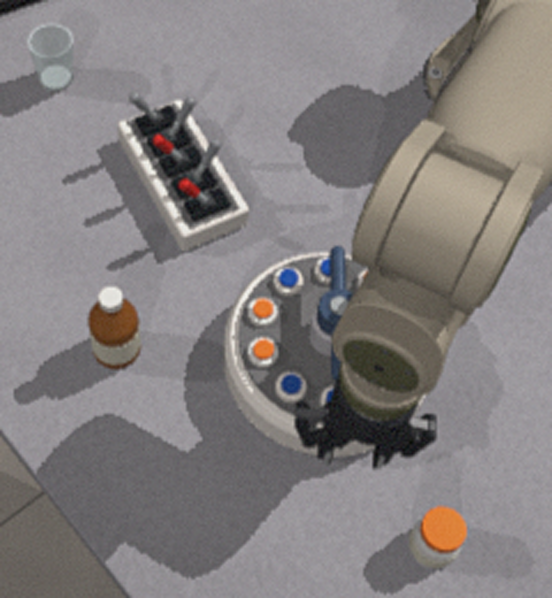

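View pics/top12.png

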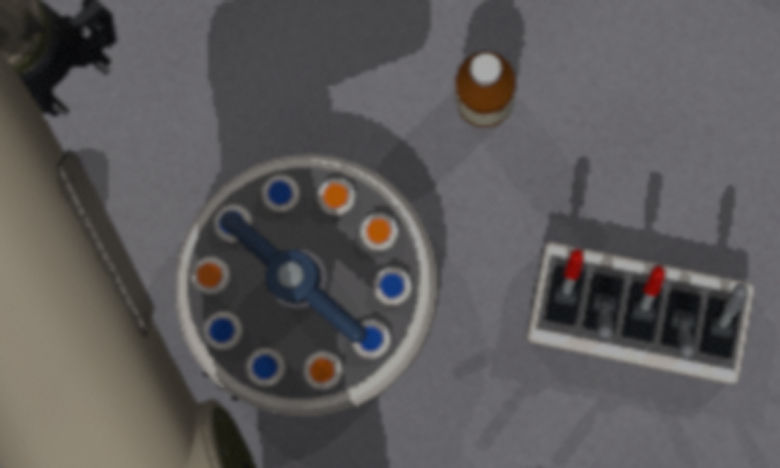

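The bar now runs from (231,219) to (360,335) in the enlarged top view. Both reds lean away, the greys are as they were, the bystanders stand and the arm is clear. I'll check the bar angle and hand in.

```bash
python3 - <<'E'
from h import *
from workcell import job
q=lambda X,Y:(140+(X+.5)/2.6-.5,130+(Y+.5)/2.6-.5)
A=bp("top",*q(231,219),.15);B=bp("top",*q(360,335),.15);v=A-B
print('turn',(np.arctan2(v[1],v[0])-BAR-np.pi+np.pi)%(2*np.pi)-np.pi)
print(job.hand_in())
E
```

```text
turn -1.6015984653048134
the job is handed in; nothing more can be done
None
```

I switched off the rotor drive and unlocked the carousel, then handed the job in at about 28.6 s of the 58 s limit; `job.hand_in()` reports no verdict.

- **Levers:** I pushed both red levers (end and middle positions) to their off stops with the closed fingers. I felt each stop, at about 5 N on the first and 10 N on the second. The last pictures show both reds off and the three grey levers unchanged.
- **T-handle:** I first tried it gently clockwise. It gave at only the drag force (about 4.5 N) well past the 0.08 rad wrong-way play, so I did not try counter-clockwise. I turned it to the hard end stop, where the force rose to 13.5 N without further movement. After release the top camera measured −1.60 rad, matching the −1.6 stop.
- **Other things:** In the last pictures the bottle, jar and beaker stand as before, judged by eye. The gripper is clear of everything, and no check failed or disagreed.

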